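Make up the writing set and the seal set for the calligraphy class

ROBOT

A 7-joint arm with a two-finger parallel gripper is mounted at the origin on the work surface. World frame = base frame: x ahead of the robot, y to its left, z up, the work surface at z = 0. Lengths are in m, angles in rad, forces in N, time in s.
With the tool pointing down it reaches from about 0.425 to 0.95 m from the base axis. Payload 4.7 kg.
Tool frame: the origin (TCP) lies at the very end of the fingers, on their centre line; the grasp point (between the pads) lies 19 mm behind it (bot.pinch_z is the distance from the TCP to the grasp point, in m); z points along the fingers, y is the line along which they close (so a half turn about z gives the same grasp; the last joint's range is limited). The gripper opens to 87 mm and grips with 3 to 60 N. Pads are 19 mm wide; open, the fingers measure 117 mm over their backs; the gripper's body (75 mm by 190 mm) begins 51 mm behind the grasp point.
Start: joints at [1.267, 0.469, -0.049, 1.532, 0.024, 1.141, -0.082], TCP at [0.183, -0.65, 0.223] pointing down, gripper open.
Joint ranges: [-2.59, 2.59], [-0.33, 1.99], [-1.39, 1.29], [0.1, 2.45], [-1.04, 4.18], [0.21, 1.99], [-2.66, 2.66]. Speed limits (rad/s): [2.57, 2.57, 3.14, 3.14, 3.14, 3.14, 3.14].

INTERFACE

Orientations are given as a rotation vector (axis times angle).
In Python, from cell import bot, imaging, workorder gives the robot as it stands.
- The arm moves only by the tool play_rows, never from a script. Its argument "moves" is a list of rows, each a list of 7 numbers: the shift along the tool's x, y, z in mm, then the turn, a rotation vector about the tool's x, y, z in degrees, then the opening, from -1 (shut) to 1 (fully open). A call has 1 to 12 rows; each row is the pose to reach, as a shift and turn from the pose commanded when the call began, along the tool's axes at that moment; what a row does not reach only later rows make up. A row lasts 1/8 s, in which the tool goes at most 62.5 mm and 10.7 degrees, less where a joint would pass 70% of its speed; a pose out of reach is approached as far as the arm can. A call with a gripper value outside its range is refused whole. The fingers move at their own pace and stop on an object; "force" is the grip in N (left out, the last holds). Time passes only in rows, so rows that repeat a pose let the fingers close. It gives the time, the measured TCP pose, the force, the opening and the grip force at its end, in the units of the state.
- bot.get_obs(): the state, without advancing time (a new reading comes with each control period).
- imaging.grab_frame(name): name is "scene" or "top"; returns the picture (384x512x3 uint8, red, green, blue); there is no depth.
- imaging.calibration(name): a dict with "mtx" (3x3 intrinsics, pixels), "pose" (4x4, takes a point from camera to world coordinates). Camera axes: x right, y up, looking along -z (the intrinsics and any distortion apply to the point x, -y, -z); pixel columns grow to the right and rows downward; lengths in m; the calibration is good to about 2 mm. A picture is of the moment at which its call begins. calibration takes no time and is no camera call.
- workorder.hand_in(): hands the job in; it is judged then, once.
The state is a dict: "time": time; "q": joint angles; "joint_velocities": joint speeds; "tau": joint torques, N m; "tcp_pos": TCP position; "ee_rot": TCP orientation; "ft_force": force on the tool from outside, world axes, zero at the start; "torque": the same for the moment, N m; "gripper_width": finger opening in m; "grasp_force": force on a finger pad.
Only numpy, scipy, OpenCV 4.12 (cv2) and the standard library are available. Lean on these libraries where they do the work, as an engineer would, in place of code of your own. Each camera call takes 0.05 s, during which the arm holds its last target. There are 200 camera calls.

TASK

Make up two sets for the calligraphy class: in the green-lined tray the vermilion ink stick in the long narrow compartment, the amber seal stone in the small oblong one and the porcelain seal-paste pot in the nearly square one; in the blue-lined tray the black ink stick in the narrow compartment and the inkstone in the wide one. Each piece must lie flat on the felt inside its own compartment, pieces right way up as they are now and along the compartment's length. Set the pieces down rather than dropping them, never tip the pot over, and leave the white seal stone, the pebble and the brush washer where they are.

Things in the scene. Friction and masses are not known exactly. Their poses are not given: they have to be found in the camera images.
- green_tray: Green-felt-lined tray, fixed, 134 (own x) x 124 (own y) mm. Origin: centre of underside, z up. Felt floor 4 mm above the table; the walls and ribs, 4 mm wide, rise 5 mm above it. Compartments (centre; inside size x by y, mm): long narrow, x -40, y 0; 46 by 116. Nearly square, x +25, y -23; 76 by 70. Small oblong, x +25, y +37; 76 (its length) by 42.
- blue_tray: Blue-felt-lined tray, fixed, 134 (own x) x 124 (own y) mm. Origin: centre of underside, z up. Felt floor 4 mm above the table; the walls and ribs, 4 mm wide, rise 5 mm above it. Compartments (centre; inside size x by y, mm): narrow, x -40, y 0; 46 by 116. Wide, x +25, y 0; 76 by 116.
- black_ink_stick: Black ink stick, a flat bar 24 mm (own x) by 90 mm (own y, its length) by 16 mm high, lying flat with gilt end bands, about 50 g. Origin: centre of its underside. The same either way round.
- vermilion_ink_stick: Vermilion (orange-red) ink stick, a flat bar 24 mm (own x) by 90 mm (own y, its length) by 16 mm high, lying flat with gilt end bands, about 50 g. Origin: centre of its underside. The same either way round.
- amber_seal_stone: Amber (honey-yellow) seal stone, a square block lying on its side: 24 mm (own x) by 52 mm (own y, its length) by 24 mm high, about 80 g; the last 10 mm at its +y end is a slimmer knob. Origin: centre of its underside. 
- white_seal_stone: White seal stone, a square block lying on its side: 24 mm (own x) by 52 mm (own y, its length) by 24 mm high, about 80 g; the last 10 mm at its +y end is a slimmer knob. Origin: centre of its underside. Spare stock, not part of either set: leave it alone.
- inkstone: Inkstone of dark grey slate, a flat block 54 mm (own x) by 90 mm (own y, its length) by 18 mm high with a shallow hollow in its top inside a 6 mm rim, about 200 g. Origin: centre of its underside. Either way round will do.
- paste_pot: Round porcelain pot with its lid fixed on, white with cobalt blue rings, 48 mm across, 30 mm high, sides upright from 3 to 27 mm height, about 110 g. Origin: centre of its underside; its turn does not matter.
- pebble: Dark grey river pebble about 92 by 60 by 32 mm used as a paperweight, beyond the trays. Origin: centre of its underside. Leave it alone.
- brush_washer: Blue china bowl, 80 mm across, 40 mm high, standing at the far right. Origin: centre of its underside. Leave it alone.
Mind the look-alikes: they are no part of the job. What is meant by the black_ink_stick is not brown, and is the larger of those in its own colour. Of the things that look like the paste_pot, the smaller one is meant.

How it is judged:
At the end, for the whole second after the job is handed in: All five pieces at rest in their own compartments: centre within 11 to 15 mm of its middle (anywhere inside), underside under 3.5 mm off the felt, tilt under 0.08 rad, long side within 0.3 rad (seal 0.4) of its length; white seal, pebble and washer within 25 mm of their start (x of vermilion_ink_stick in the frame of green_tray between -0.052 and -0.028 m and y of vermilion_ink_stick in the frame of green_tray between -0.014 and 0.014 m and z of vermilion_ink_stick in the frame of green_tray between 0.002 and 0.0075 m and angle between each of vermilion_ink_stick, amber_seal_stone, paste_pot, black_ink_stick, inkstone's own z axis and vertical below 0.08 rad and linear speed of each of vermilion_ink_stick, amber_seal_stone, paste_pot, black_ink_stick, inkstone below 0.02 m/s and angle between the y axis of vermilion_ink_stick and the y axis of green_tray, either way round below 0.3 rad and x of amber_seal_stone in the frame of green_tray between 0.012 and 0.038 m and y of amber_seal_stone in the frame of green_tray between 0.026 and 0.048 m and z of amber_seal_stone in the frame of green_tray between 0.002 and 0.0075 m and angle between the y axis of amber_seal_stone and the x axis of green_tray, either way round below 0.4 rad and x of paste_pot in the frame of green_tray between 0.01 and 0.04 m and y of paste_pot in the frame of green_tray between -0.035 and -0.011 m and z of paste_pot in the frame of green_tray between 0.002 and 0.0075 m and x of black_ink_stick in the frame of blue_tray between -0.052 and -0.028 m and y of black_ink_stick in the frame of blue_tray between -0.014 and 0.014 m and z of black_ink_stick in the frame of blue_tray between 0.002 and 0.0075 m and angle between the y axis of each of black_ink_stick, inkstone and the y axis of blue_tray, either way round below 0.3 rad and x of inkstone in the frame of blue_tray between 0.013 and 0.037 m and y of inkstone in the frame of blue_tray between -0.014 and 0.014 m and z of inkstone in the frame of blue_tray between 0.002 and 0.0075 m and distance of each of white_seal_stone, pebble, brush_washer from where it was at the start of the episode below 0.025 m); the robot touches nothing.
It fails at once if the white seal stone, the pebble or the brush washer was moved more than 25 mm (distance of any of white_seal_stone, pebble, brush_washer from where it was at the start of the episode above 0.025 m).
It fails at once if a piece was dropped or thrown (faster than 0.6 m/s, a fall of some 18 mm, with no finger on it) ((linear speed of vermilion_ink_stick above 0.6 m/s and contact force between the fingers and vermilion_ink_stick below 0.02 N) or (linear speed of amber_seal_stone above 0.6 m/s and contact force between the fingers and amber_seal_stone below 0.02 N) or (linear speed of paste_pot above 0.6 m/s and contact force between the fingers and paste_pot below 0.02 N) or (linear speed of black_ink_stick above 0.6 m/s and contact force between the fingers and black_ink_stick below 0.02 N) or (linear speed of inkstone above 0.6 m/s and contact force between the fingers and inkstone below 0.02 N)).
It fails at once if the paste pot was tipped over (more than 0.7 rad) (angle between paste_pot's own z axis and vertical above 0.7 rad).
It also fails if it takes over 112 s, if anything falls off the work surface, if the arm or the gripper's body presses on something with over 40 N, if the wrist force passes 120 N, or if a joint passes its speed limit or range.

## Working session

There is one attempt and no reset: what is moved stays moved. The work goes in short steps, Python scripts to look and compute and a tool call to move; the robot and the scene stay as the last step left them, time stands still between calls to the robot, and variables do not carry over. Pictures are saved under pics/ and viewed, at most 14 in all, crops included, and the job is handed in when it is done.

Besides the shell and the picture viewer there is one more tool, called after "Call:" as a command line: name --pt "numbers of a row" for each row, then --argument value for the rest. play_rows: Moves the arm, as the interface text tells. Its arguments: {"type":"object","properties":{"moves":{"type":"array","items":{"type":"array","items":{"type":"number"}}},"force":{"type":"number"}},"required":["moves"]}

```bash
ls; mkdir -p pics
python3 - <<'E'
from cell import bot, imaging
import cv2, numpy as np
for n in ("top","scene"):
    im=imaging.grab_frame(n); np.save(f"pics/{n}0.npy",im)
    c=imaging.calibration(n); print(n,c)
    cv2.imwrite(f"pics/{n}0.png",cv2.resize(im[:,:,::-1],(800,600),interpolation=cv2.INTER_CUBIC))
o=bot.get_obs(); print(o)
E
```

```text
pics
top {'mtx': array([[375.72939012,   0.        , 259.64436633],
       [  0.        , 375.72939012, 193.01102142],
       [  0.        ,   0.        ,   1.        ]]), 'pose': array([[ 0.00668377,  0.98599075, -0.16666603,  0.41612519],
       [-0.99946191,  0.0119392 ,  0.03055073,  0.01972026],
       [ 0.0321126 ,  0.16637216,  0.98554   ,  0.9372123 ],
       [ 0.        ,  0.        ,  0.        ,  1.        ]])}
scene {'mtx': array([[398.0648148 ,   0.        , 253.85870354],
       [  0.        , 398.0648148 , 198.00537581],
       [  0.        ,   0.        ,   1.        ]]), 'pose': array([[ 0.53749088, -0.67381503,  0.50702747,  1.0696116 ],
       [ 0.84314981,  0.43955378, -0.3096625 , -0.30280054],
       [-0.01421059,  0.59394088,  0.80438317,  0.82911733],
       [ 0.        ,  0.        ,  0.        ,  1.        ]])}
{'time': 0.1, 'q': array([ 1.26707605,  0.4693734 , -0.04861181,  1.53354629,  0.02411826,
        1.14100351, -0.08228118]), 'joint_velocities': array([ 0.00115435, -0.00143276, -0.0001425 , -0.00531241, -0.00143423,
       -0.00165306, -0.00120009]), 'tau': array([ 1.26952600e-03, -5.09169388e+01, -8.07439000e-02, -2.36826342e+01,
       -6.14342163e-02,  3.44669446e-02,  7.92563856e-05]), 'tcp_pos': array([ 0.18305255, -0.64915708,  0.22160786]), 'ee_rot': array([-3.11026436e+00, -4.30202972e-01,  4.81785114e-04]), 'ft_force': array([-0.45838157,  0.72071575,  0.35369168]), 'torque': array([-0.0315101 , -0.02393499, -0.00624977]), 'grasp_force': 0.0, 'gripper_width': 0.08670400709447791}
```

View pics/top0.png

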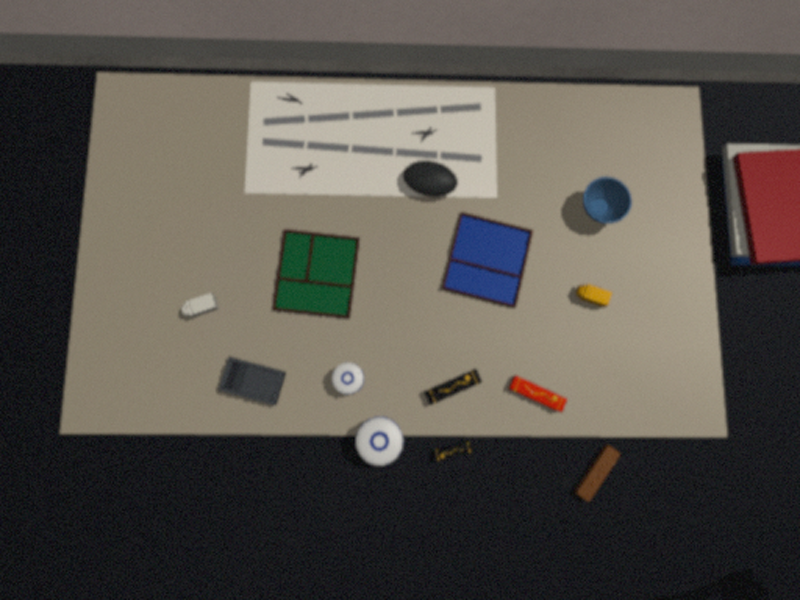

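View pics/scene0.png

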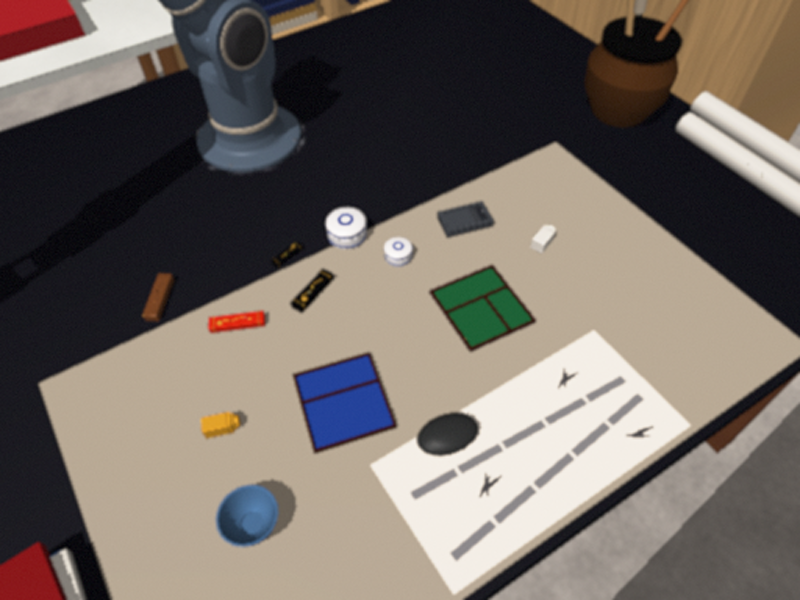

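The top view shows these candidates:
- **Black sticks:** large at (453,387), small at (453,452), and a brown one at (598,473). I choose the large black one.
- **Pots:** small at (348,378) and big at (380,442). I choose the small one.
- **Seals:** amber at (594,295). The white one at (199,305) stays put.

I'll check the choice in one close crop.

```bash
cat > h.py <<'E'
import numpy as np, cv2
from cell import imaging
from scipy.spatial.transform import Rotation as R
def px2w(n,uv,z):
    c=imaging.calibration(n); K=c["mtx"]; P=c["pose"]
    uv=np.atleast_2d(np.array(uv,float))
    d=np.c_[(uv-K[[0,1],2])/K[0,0],np.ones(len(uv))]*[1,-1,-1]
    d=d@P[:3,:3].T; o=P[:3,3]
    return o+d*((np.broadcast_to(z,len(uv))-o[2])/d[:,2])[:,None]
def w2px(n,X):
    c=imaging.calibration(n); P=c["pose"]
    p=(np.atleast_2d(X)-P[:3,3])@P[:3,:3]*[1,-1,-1]
    return (p/p[:,2:])[:,:2]*c["mtx"][0,0]+c["mtx"][:2,2]
E
python3 - <<'E'
import numpy as np,cv2
im=np.load("pics/top0.npy"); c=im[130:310,130:400]
cv2.imwrite("pics/crop1.png",cv2.resize(c[:,:,::-1],None,fx=2.96,fy=2.96,interpolation=cv2.INTER_CUBIC))
E
```

```text
(no output)
```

View pics/crop1.png

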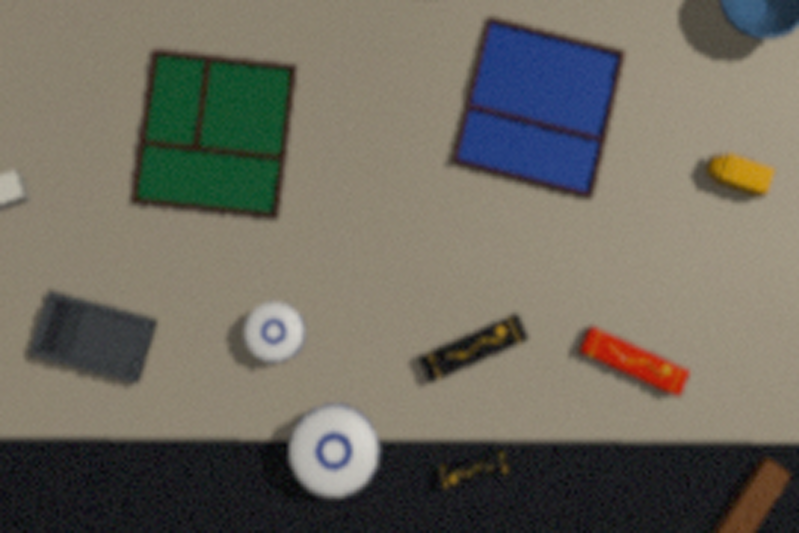

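The crop confirms the choice: large black stick at crop (471,349), small pot (273,331), amber (742,174), vermilion (636,361), inkstone (95,337). The green tray corners are (152,50), (295,67), (277,216), (133,203), and the blue ones (489,19), (622,52), (592,197), (454,162).

Run:
```python
from h import *
np.set_printoptions(precision=4,suppress=True)
D=dict(black=(.016,[(515,315),(526,340),(429,381),(418,355)]),
verm=(.016,[(594,326),(688,371),(678,395),(582,350)]),
ink=(.018,[(50,292),(156,320),(138,383),(32,355)]),
pot=(.03,[(273,331)]),
amber=(.024,[(773,165),(767,194),(711,165),(742,174)]),
green=(.009,[(152,50),(295,67),(277,216),(133,203)]),
blue=(.009,[(489,19),(622,52),(592,197),(454,162)]))
for k,(z,p) in D.items():
    raw=(np.array(p)+.5)/2.96-.5+130
    w=px2w("top",raw,z)[:,:2]
    print(k,"c",w.mean(0)); 
    if len(w)==4:
        e=np.roll(w,-1,0)-w
        print("  len",np.linalg.norm(e,axis=1),"ang",np.degrees(np.arctan2(e[:,1],e[:,0])), w.tolist())
# refined: mask moments, both cams agreement
im=np.load("pics/top0.npy"); hsv=cv2.cvtColor(im,cv2.COLOR_RGB2HSV)
def rect(m,z,k):
    n,l,s,c=cv2.connectedComponentsWithStats(m.astype(np.uint8))
    i=1+np.argmax(s[1:,4]); ys,xs=np.nonzero(l==i)
    w=px2w("top",np.c_[xs,ys],z)[:,:2]*1000
    r=cv2.minAreaRect(w.astype(np.float32)); print(k,len(xs),"mean",w.mean(0),"rect",r)
H,S,V=[hsv[...,i].astype(int) for i in range(3)]
yy,xx=np.mgrid[:384,:512]
rect((H<10)&(S>170)&(V>120)&(xx<400)&(yy>200),.016,"verm")
rect((H>15)&(H<32)&(S>170)&(V>120)&(yy<210),.024,"amber")
rect((H>50)&(H<85)&(S>120),.005,"green")
rect((H>108)&(H<125)&(S>150)&(xx<345)&(yy<210),.005,"blue")
```

```text
black c [ 0.4392 -0.0817]
  len [0.0223 0.087  0.0228 0.087 ] ang [-156.5974  112.8915   23.337   -67.4714] [[0.4662024766896704, -0.11741555005642045], [0.4457617368791691, -0.12626215994188228], [0.4119219991145351, -0.04611919341607629], [0.4328784757483338, -0.037077865567857665]]
verm c [ 0.4298 -0.2167]
  len [0.0852 0.0215 0.0864 0.0223] ang [-115.1717  155.1166   65.3611  -27.8889] [[0.4576897490155525, -0.1829985060570159], [0.4214448929173027, -0.26012172129385047], [0.40192632464748007, -0.25106837612737387], [0.4379407817096258, -0.17254684545852028]]
ink c [0.4451 0.2269]
  len [0.0898 0.0523 0.0889 0.0523] ang [-104.206   166.2639   75.8312  -12.778 ] [[0.4816013947347287, 0.26446088019377867], [0.4595587628495767, 0.17738740452640755], [0.4087988390247613, 0.18979520177657816], [0.43057064835821096, 0.27603414553395084]]
pot c [0.4509 0.0811]
amber c [ 0.5854 -0.3154]
  len [0.0257 0.0525 0.0271 0.0281] ang [ 165.5861   62.4888 -105.823   -73.282 ] [[0.5938276212341873, -0.3369606684180921], [0.5689029429525783, -0.3305546631734812], [0.593150793266902, -0.283997281168
[... 473 characters left out ...]
], [0.6952548915496795, -0.21496764768131807], [0.5670297407363469, -0.18553401823319846], [0.595834636051217, -0.0679447215214326]]
verm 286 mean [ 429.7165 -213.9718] rect ((429.3797607421875, -215.46372985839844), (87.58719635009766, 22.246471405029297), 65.46311950683594)
amber 154 mean [ 586.5567 -310.5816] rect ((586.9224243164062, -309.2552490234375), (48.4398307800293, 21.24555206298828), 71.8269271850586)
green 790 mean [579.9919 140.69  ] rect ((579.893310546875, 140.56735229492188), (113.85869598388672, 45.14680480957031), 84.30690002441406)
blue 1198 mean [ 671.0057 -148.1662] rect ((671.3388671875, -148.39064025878906), (113.72186279296875, 73.00291442871094), 75.80054473876953)
```

```bash
cat > go.py <<'E'
# go.py x y z theta_close_deg ... : shift/turn in tool axes for one or more targets
import sys, numpy as np
from scipy.spatial.transform import Rotation as R
from cell import bot
o=bot.get_obs(); p=o["tcp_pos"]; T=R.from_rotvec(o["ee_rot"])
yd=np.degrees(np.arctan2(*T.as_matrix()[[1,0],1]))
print("t%.2f p %s close %.1f w %.1f g %.1f q7 %.2f"%(o["time"],(p*1000).round(1),yd,o["gripper_width"]*1e3,o["grasp_force"],o["q"][6]))
a=np.array(sys.argv[1:],float).reshape(-1,4)
for x,y,z,th in a:
    t=np.radians(th); Y=np.array([np.cos(t),np.sin(t),0]); Z=np.array([0,0,-1.]); X=np.cross(Y,Z)
    G=R.from_matrix(np.c_[X,Y,Z])
    print("shift",(T.inv().apply(np.array([x,y,z])-p)*1000).round(1),"turn",np.degrees((T.inv()*G).as_rotvec()).round(1))
E
python3 go.py .4295 -.2163 .10 -24.6 .4295 -.2163 .008 -24.6
python3 - <<'E'
from h import *
print(px2w("top",[((333.5)/2.96-.5+130),(451.5)/2.96-.5+130],.045))
E
```

```text
t0.10 p [ 183.1 -649.2  221.6] close -74.2 w 86.7 g 0.0 q7 -0.08
shift [ 354.7 -349.5  122.2] turn [ -0.1  -0.  -49.6]
shift [ 354.7 -349.3  214.2] turn [ -0.1  -0.  -49.6]
[[0.35766258 0.0311124  0.045     ]]
```

Call:
play_rows --pt "355 -349 122 0 0 -49.6 0.3" --pt "355 -349 122 0 0 -49.6 0.3" --pt "355 -349 122 0 0 -49.6 0.3" --pt "355 -349 122 0 0 -49.6 0.3" --pt "355 -349 122 0 0 -49.6 0.3" --pt "355 -349 122 0 0 -49.6 0.3" --pt "355 -349 122 0 0 -49.6 0.3" --pt "355 -349 122 0 0 -49.6 0.3" --pt "355 -349 122 0 0 -49.6 0.3" --pt "355 -349 122 0 0 -49.6 0.3" --pt "355 -349 122 0 0 -49.6 0.3" --pt "355 -349 122 0 0 -49.6 0.3" --force 25

```text
time: 1.6
tcp_pos: [0.4295, -0.2193, 0.1008]
ee_rot: [2.647, 1.691, -0.001]
ft_force: [-0.6, -0.0, -0.1]
gripper_width: 0.0564
grasp_force: 0.0
```

```bash
python3 go.py .4295 -.2163 .008 -24.6
```

```text
t1.60 p [ 429.5 -219.3  100.8] close -24.8 w 56.4 g 0.0 q7 -0.24
shift [ 2.8 -1.3 92.8] turn [ 0.   0.  -0.2]
```

Call:
play_rows --pt "1 -0.5 50 0 0 0 0.3" --pt "1 -0.5 85 0 0 0 0.3" --pt "1 -0.5 92.5 0 0 0 0.3" --pt "1 -0.5 92.5 0 0 0 0.3" --pt "1 -0.5 92.5 0 0 0 -0.6" --pt "1 -0.5 92.5 0 0 0 -0.6" --pt "1 -0.5 92.5 0 0 0 -0.6" --pt "1 -0.5 92.5 0 0 0 -0.6" --pt "1 -0.5 92.5 0 0 0 -0.6" --pt "1 -0.5 75 0 0 0 -0.6" --pt "1 -0.5 40 0 0 0 -0.6" --pt "1 -0.5 20 0 0 0 -0.6"

```text
time: 3.1
tcp_pos: [0.4306, -0.2164, 0.0818]
ee_rot: [2.643, 1.695, 0.001]
ft_force: [1.0, 0.0, -0.7]
gripper_width: 0.0236
grasp_force: 25.0
```

```bash
python3 go.py .5792 .1401 .05 -5.5 .5792 .1401 .0125 -5.5
```

```text
t3.10 p [ 430.6 -216.4   81.8] close -24.6 w 23.6 g 25.0 q7 -0.26
shift [386.  -13.6  31.8] turn [  0.1   0.  -19.1]
shift [386.  -13.7  69.3] turn [  0.1   0.  -19.1]
```

Call:
play_rows --pt "55 -2 0 0 0 -3 -0.6" --pt "110 -4 0 0 0 -6 -0.6" --pt "165 -6 0 0 0 -9 -0.6" --pt "220 -8 5 0 0 -12 -0.6" --pt "275 -10 10 0 0 -15 -0.6" --pt "330 -12 15 0 0 -17 -0.6" --pt "370 -13 20 0 0 -19 -0.6" --pt "386 -13.6 30 0 0 -19.1 -0.6" --pt "386 -13.6 32 0 0 -19.1 -0.6" --pt "386 -13.6 32 0 0 -19.1 -0.6" --pt "386 -13.6 32 0 0 -19.1 -0.6"

```text
time: 4.47
tcp_pos: [0.5787, 0.138, 0.0487]
ee_rot: [2.329, 2.108, -0.001]
ft_force: [0.0, -0.2, -0.5]
gripper_width: 0.0239
grasp_force: 25.0
```

```bash
python3 go.py .5792 .1401 .0125 -5.5
```

```text
t4.47 p [578.7 138.   48.7] close -5.7 w 23.9 g 25.0 q7 -0.73
shift [ 2.2  0.3 36.2] turn [ 0.   0.1 -0.2]
```

Call:
play_rows --pt "2 0.3 15 0 0 0 -0.6" --pt "2 0.3 28 0 0 0 -0.6" --pt "2 0.3 34 0 0 0 -0.6" --pt "2 0.3 36.5 0 0 0 -0.6" --pt "2 0.3 36.5 0 0 0 -0.6" --pt "2 0.3 36.5 0 0 0 -0.6" --pt "2 0.3 36.5 0 0 0 -0.25" --pt "2 0.3 36.5 0 0 0 -0.25" --pt "2 0.3 36.5 0 0 0 -0.25" --pt "2 0.3 20 0 0 0 -0.25" --pt "2 0.3 -10 0 0 0 -0.2" --pt "2 0.3 -40 0 0 0 0.2"

```text
time: 5.98
tcp_pos: [0.5795, 0.1423, 0.0904]
ee_rot: [2.326, 2.111, 0.001]
ft_force: [0.7, 0.3, 0.1]
gripper_width: 0.0391
grasp_force: 0.0
```

```bash
python3 go.py .588 -.309 .09 -18 .588 -.309 .008 -18
```

```text
t5.97 p [579.5 142.3  90.4] close -5.5 w 39.1 g 0.0 q7 -0.70
shift [-4.484e+02  5.210e+01  2.000e-01] turn [ 0.  -0.  12.5]
shift [-448.4   52.    82.2] turn [ 0.  -0.  12.5]
```

Call:
play_rows --pt "-448 52 -5 0 0 12.5 0.2" --pt "-448 52 -5 0 0 12.5 0.2" --pt "-448 52 -5 0 0 12.5 0.2" --pt "-448 52 -5 0 0 12.5 0.2" --pt "-448 52 -5 0 0 12.5 0.2" --pt "-448 52 -5 0 0 12.5 0.2" --pt "-448 52 0 0 0 12.5 0.2" --pt "-448 52 0 0 0 12.5 0.2" --pt "-448 52 0 0 0 12.5 0.2" --pt "-448 52 0 0 0 12.5 0.2" --pt "-448 52 0 0 0 12.5 0.2" --pt "-448 52 0 0 0 12.5 0.2"

```text
time: 7.48
tcp_pos: [0.5881, -0.3074, 0.0888]
ee_rot: [-2.541, -1.848, -0.0]
ft_force: [-0.2, 0.5, 1.0]
gripper_width: 0.0523
grasp_force: 0.0
```

```bash
python3 go.py .588 -.309 .008 -18
python3 - <<'E'
from h import *
im=imaging.grab_frame("top")
cv2.imwrite("pics/crop2.png",cv2.resize(im[130:310,130:400,::-1],None,fx=2.96,fy=2.96,interpolation=cv2.INTER_CUBIC))
E
```

```text
t7.47 p [ 588.1 -307.4   88.8] close -17.9 w 52.3 g 0.0 q7 -0.13
shift [-1.6  0.4 80.8] turn [ 0.  -0.   0.1]
```

View pics/crop2.png

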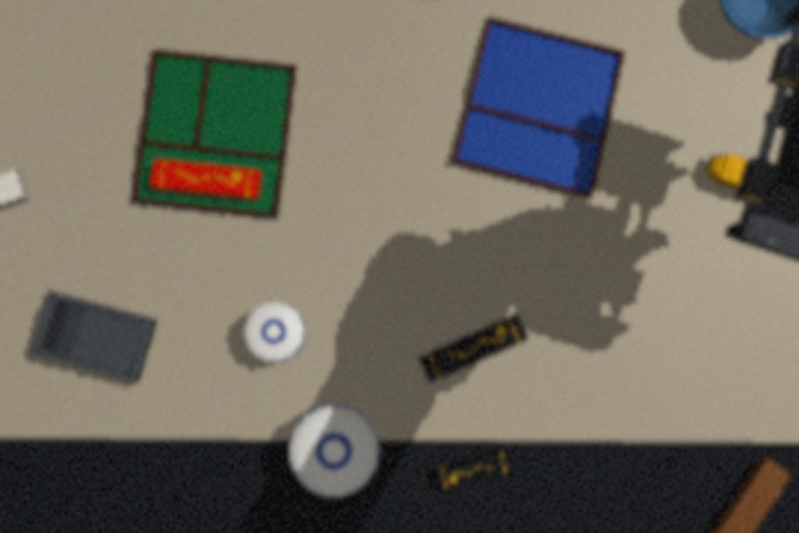

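The vermilion stick lies flat in its compartment, centre at crop (207,180), aligned and clear of the walls. The open fingers are over the amber stone at (735,170), so I'll grasp it next.

Call:
play_rows --pt "-1 0.3 50 0 0 0 0.2" --pt "-1 0.3 75 0 0 0 0.2" --pt "-1 0.3 80.5 0 0 0 0.2" --pt "-1 0.3 80.5 0 0 0 0.2" --pt "-1 0.3 80.5 0 0 0 -0.6" --pt "-1 0.3 80.5 0 0 0 -0.6" --pt "-1 0.3 80.5 0 0 0 -0.6" --pt "-1 0.3 80.5 0 0 0 -0.6" --pt "-1 0.3 80.5 0 0 0 -0.6" --pt "-1 0.3 60 0 0 0 -0.6" --pt "-1 0.3 20 0 0 0 -0.6" --pt "-1 0.3 0 0 0 0 -0.6" --force 30

```text
time: 9.02
tcp_pos: [0.5889, -0.3102, 0.0917]
ee_rot: [2.54, 1.843, 0.003]
ft_force: [0.1, -0.0, -0.7]
gripper_width: 0.0237
grasp_force: 30.0
```

```bash
python3 go.py .6474 .1707 .06 -95.5
```

```text
t9.03 p [ 588.9 -310.2   91.7] close -18.1 w 23.7 g 30.0 q7 -0.12
shift [475.4 -93.5  31.1] turn [ 0.2 -0.1 77.4]
```

Call:
play_rows --pt "50 -10 0 0 0 8 -0.6" --pt "100 -20 0 0 0 16 -0.6" --pt "150 -30 0 0 0 24 -0.6" --pt "200 -39 0 0 0 32 -0.6" --pt "250 -49 0 0 0 40 -0.6" --pt "300 -59 0 0 0 49 -0.6" --pt "350 -69 0 0 0 58 -0.6" --pt "400 -79 5 0 0 67 -0.6" --pt "450 -88 12 0 0 75 -0.6" --pt "475 -93.5 25 0 0 77.4 -0.6" --pt "475 -93.5 31 0 0 77.4 -0.6" --pt "475 -93.5 31 0 0 77.4 -0.6"

```text
time: 10.52
tcp_pos: [0.6455, 0.1687, 0.057]
ee_rot: [3.136, -0.151, -0.002]
ft_force: [-0.2, -1.1, -1.2]
gripper_width: 0.0235
grasp_force: 30.0
```

```bash
python3 go.py .6474 .1707 .0125 -95.5
```

```text
t10.53 p [645.5 168.7  57. ] close -95.5 w 23.5 g 30.0 q7 -2.05
shift [ 1.8 -2.3 44.5] turn [ 0.1  0.1 -0. ]
```

Call:
play_rows --pt "1 -1 15 0 0 0 -0.6" --pt "1 -1 30 0 0 0 -0.6" --pt "1 -1 39 0 0 0 -0.6" --pt "1 -1 43 0 0 0 -0.6" --pt "1 -1 43 0 0 0 -0.6" --pt "1 -1 43 0 0 0 -0.6"

```text
time: 11.28
tcp_pos: [0.6475, 0.1718, 0.015]
ee_rot: [-3.138, 0.149, -0.001]
ft_force: [0.4, -0.7, -1.1]
gripper_width: 0.024
grasp_force: 30.0
```

```bash
python3 go.py .6474 .1707 .0125 -95.5
```

```text
t11.28 p [647.5 171.8  15. ] close -95.4 w 24.0 g 30.0 q7 -2.06
shift [0.  1.1 2.5] turn [-0.  -0.1  0.1]
```

Call:
play_rows --pt "0 1 2 0 0 0 -0.6" --pt "0 1 2.5 0 0 0 -0.6" --pt "0 1 2.5 0 0 0 -0.25" --pt "0 1 2.5 0 0 0 -0.25" --pt "0 1 2.5 0 0 0 -0.25" --pt "0 1 -15 0 0 0 -0.25" --pt "0 1 -50 0 0 0 0" --pt "0 1 -80 0 0 0 0.3" --pt "0 1 -80 0 0 0 0.3"

```text
time: 12.4
tcp_pos: [0.6494, 0.1714, 0.0987]
ee_rot: [-3.135, 0.15, -0.011]
ft_force: [0.6, -1.2, 0.8]
gripper_width: 0.0531
grasp_force: 0.0
```

```bash
python3 go.py .451 .081 .09 -65
```

```text
t12.40 p [649.4 171.4  98.7] close -95.5 w 53.1 g 0.0 q7 -2.05
shift [-188.9  108.9    7.1] turn [ -0.1  -0.4 -30.5]
```

Call:
play_rows --pt "-189 109 8 0 0 -30.5 0.55" --pt "-189 109 8 0 0 -30.5 0.55" --pt "-189 109 8 0 0 -30.5 0.55" --pt "-189 109 8 0 0 -30.5 0.55" --pt "-189 109 8 0 0 -30.5 0.55" --pt "-189 109 8 0 0 -30.5 0.55" --pt "-189 109 8 0 0 -30.5 0.55" --pt "-189 109 8 0 0 -30.5 0.55"

```text
time: 13.4
tcp_pos: [0.4492, 0.0806, 0.0864]
ee_rot: [-3.066, -0.682, -0.0]
ft_force: [-0.1, -0.9, -0.3]
gripper_width: 0.0675
grasp_force: 0.0
```

```bash
python3 go.py .451 .081 .01 -65
python3 - <<'E'
from h import *
im=imaging.grab_frame("scene")
cv2.imwrite("pics/crop3.png",cv2.resize(im[80:290,110:390,::-1],None,fx=2.8,fy=2.8,interpolation=cv2.INTER_CUBIC))
E
```

```text
t13.40 p [449.2  80.6  86.4] close -64.9 w 67.5 g 0.0 q7 -1.53
shift [ 1.8  0.4 76.4] turn [-0.  -0.   0.1]
```

View pics/crop3.png

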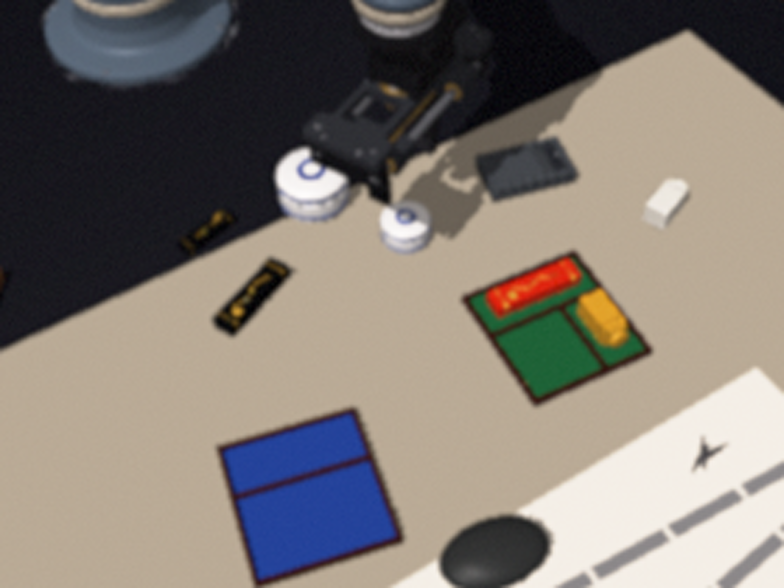

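The amber stone lies flat in the small oblong at scene-crop (603,318), and vermilion is at (533,287). The gripper is above the small pot at (405,225).

Call:
play_rows --pt "1 0.2 45 0 0 0 0.55" --pt "1 0.2 70 0 0 0 0.55" --pt "1 0.2 76 0 0 0 0.55" --pt "1 0.2 76 0 0 0 0.55" --pt "1 0.2 76 0 0 0 0" --pt "1 0.2 76 0 0 0 0" --pt "1 0.2 76 0 0 0 0" --pt "1 0.2 76 0 0 0 0" --pt "1 0.2 76 0 0 0 0" --pt "1 0.2 60 0 0 0 0" --pt "1 0.2 30 0 0 0 0" --pt "1 0.2 15 0 0 0 0" --force 30

```text
time: 14.95
tcp_pos: [0.4499, 0.0805, 0.0726]
ee_rot: [3.067, 0.681, 0.002]
ft_force: [0.6, 0.5, -0.6]
gripper_width: 0.0474
grasp_force: 30.0
```

```bash
python3 go.py .6417 .111 .07 -5.5
```

```text
t14.95 p [449.9  80.5  72.6] close -65.0 w 47.4 g 30.0 q7 -1.55
shift [186.7  53.5   2.9] turn [  0.1  -0.1 -59.5]
```

Call:
play_rows --pt "30 9 0 0 0 -9 0" --pt "60 17 0 0 0 -18 0" --pt "90 26 0 0 0 -27 0" --pt "120 35 0 0 0 -36 0" --pt "150 43 0 0 0 -45 0" --pt "175 50 0 0 0 -53 0" --pt "187 53.5 0 0 0 -59.5 0" --pt "187 53.5 2 0 0 -59.5 0" --pt "187 53.5 12 0 0 -59.5 0" --pt "187 53.5 22 0 0 -59.5 0" --pt "187 53.5 22 0 0 -59.5 0" --pt "187 53.5 22 0 0 -59.5 0"

```text
time: 16.45
tcp_pos: [0.6415, 0.1111, 0.0496]
ee_rot: [2.325, 2.113, -0.0]
ft_force: [0.0, 0.4, -0.8]
gripper_width: 0.0474
grasp_force: 30.0
```

```bash
python3 go.py .6417 .111 .0145 -5.5
```

```text
t16.45 p [641.5 111.1  49.6] close -5.5 w 47.4 g 30.0 q7 -0.64
shift [-0.1  0.3 35.1] turn [0. 0. 0.]
```

Open to about 57 mm on release.

Call:
play_rows --pt "0 0.3 15 0 0 0 0" --pt "0 0.3 27 0 0 0 0" --pt "0 0.3 33 0 0 0 0" --pt "0 0.3 34.8 0 0 0 0" --pt "0 0.3 35 0 0 0 0" --pt "0 0.3 35 0 0 0 0" --pt "0 0.3 35 0 0 0 0.3" --pt "0 0.3 35 0 0 0 0.3" --pt "0 0.3 35 0 0 0 0.3" --pt "0 0.3 20 0 0 0 0.3" --pt "0 0.3 -10 0 0 0 0.3" --pt "0 0.3 -40 0 0 0 0.3"

```text
time: 17.95
tcp_pos: [0.6421, 0.1112, 0.0913]
ee_rot: [2.324, 2.113, 0.001]
ft_force: [1.0, -0.1, 0.2]
gripper_width: 0.0565
grasp_force: 0.0
```

```bash
python3 go.py .4445 .2265 .09 -14
```

```text
t17.95 p [642.1 111.2  91.3] close -5.4 w 56.5 g 0.0 q7 -0.61
shift [  96.  -207.6    1.2] turn [ 0.  -0.   8.6]
```

Call:
play_rows --pt "96 -208 0 0 0 8.6 0.8" --pt "96 -208 0 0 0 8.6 0.8" --pt "96 -208 0 0 0 8.6 0.8" --pt "96 -208 0 0 0 8.6 0.8" --pt "96 -208 0 0 0 8.6 0.8" --pt "96 -208 0 0 0 8.6 0.8" --pt "96 -208 0 0 0 8.6 0.8" --pt "96 -208 0 0 0 8.6 0.8"

```text
time: 18.95
tcp_pos: [0.4448, 0.2257, 0.0895]
ee_rot: [2.478, 1.93, 0.0]
ft_force: [0.3, 0.4, -0.3]
gripper_width: 0.0783
grasp_force: 0.0
```

```bash
python3 go.py .4445 .2265 .008 -14
python3 - <<'E'
from h import *
im=imaging.grab_frame("top")
cv2.imwrite("pics/crop4.png",cv2.resize(im[130:310,130:400,::-1],None,fx=2.96,fy=2.96,interpolation=cv2.INTER_CUBIC))
E
```

```text
t18.95 p [444.8 225.7  89.5] close -14.2 w 78.3 g 0.0 q7 -1.07
shift [ 0.7 -0.5 81.5] turn [ 0.  -0.  -0.2]
```

View pics/crop4.png

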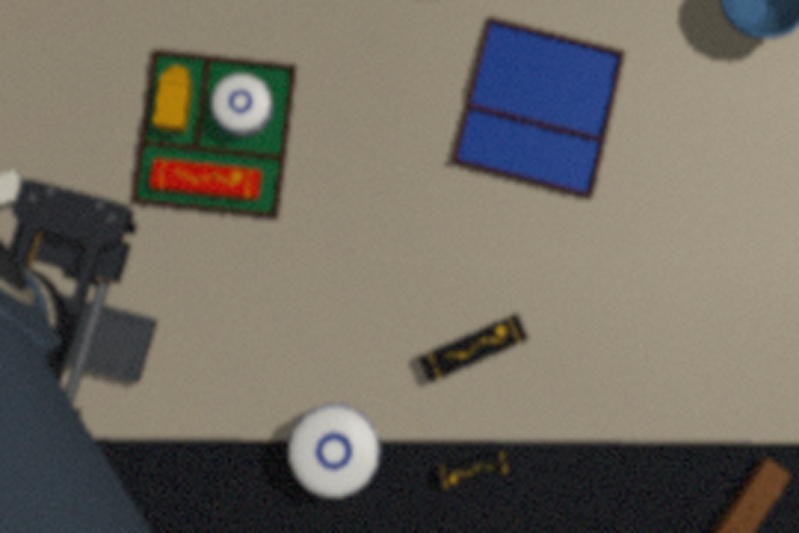

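The pot sits at (240,101), amber at (173,98) and vermilion at (207,180), all inside their compartments. Next I'll grasp the inkstone.

Call:
play_rows --pt "0.5 -0.3 45 0 0 0 0.8" --pt "0.5 -0.3 75 0 0 0 0.8" --pt "0.5 -0.3 81 0 0 0 0.8" --pt "0.5 -0.3 81 0 0 0 0.8" --pt "0.5 -0.3 81 0 0 0 0.1" --pt "0.5 -0.3 81 0 0 0 0.1" --pt "0.5 -0.3 81 0 0 0 0.1" --pt "0.5 -0.3 81 0 0 0 0.1" --pt "0.5 -0.3 81 0 0 0 0.1" --pt "0.5 -0.3 65 0 0 0 0.1" --pt "0.5 -0.3 35 0 0 0 0.1" --pt "0.5 -0.3 15 0 0 0 0.1" --force 45

```text
time: 20.5
tcp_pos: [0.4432, 0.227, 0.0759]
ee_rot: [-2.476, -1.933, 0.0]
ft_force: [0.9, -1.4, -2.1]
gripper_width: 0.0533
grasp_force: 45.4
```

```bash
python3 go.py .6703 -.148 .075 -13.9
```

```text
t20.50 p [443.2 227.   75.9] close -14.0 w 53.3 g 45.4 q7 -1.09
shift [-308.8  311.2    0.7] turn [-0.  -0.  -0.1]
```

Call:
play_rows --pt "-20 20 0 0 0 0 0.1" --pt "-55 55 0 0 0 0 0.1" --pt "-95 96 0 0 0 0 0.1" --pt "-135 136 0 0 0 0 0.1" --pt "-175 176 0 0 0 0 0.1" --pt "-215 217 0 0 0 0 0.1" --pt "-255 257 0 0 0 0 0.1" --pt "-290 292 0 0 0 0 0.1" --pt "-309 311 5 0 0 0 0.1" --pt "-309 311 20 0 0 0 0.1" --pt "-309 311 25 0 0 0 0.1" --pt "-309 311 25 0 0 0 0.1"

```text
time: 22.0
tcp_pos: [0.6693, -0.1462, 0.0489]
ee_rot: [-2.472, -1.935, 0.001]
ft_force: [-0.4, -0.4, -1.3]
gripper_width: 0.0535
grasp_force: 45.4
```

```bash
python3 go.py .6703 -.148 .0125 -13.9
```

```text
t22.00 p [ 669.3 -146.2   48.9] close -13.9 w 53.5 g 45.4 q7 -0.35
shift [-1.5  1.5 36.4] turn [-0.1 -0.  -0. ]
```

Call:
play_rows --pt "-1 1 15 0 0 0 0.1" --pt "-1 1 28 0 0 0 0.1" --pt "-1 1 34 0 0 0 0.1" --pt "-1 1 36 0 0 0 0.1" --pt "-1 1 36.5 0 0 0 0.1" --pt "-1 1 36.5 0 0 0 0.1" --pt "-1 1 36.5 0 0 0 0.45" --pt "-1 1 36.5 0 0 0 0.45" --pt "-1 1 36.5 0 0 0 0.45" --pt "-1 1 20 0 0 0 0.45" --pt "-1 1 -10 0 0 0 0.3" --pt "-1 1 -40 0 0 0 0.2"

```text
time: 23.5
tcp_pos: [0.6714, -0.1495, 0.0916]
ee_rot: [2.476, 1.933, 0.001]
ft_force: [0.6, 0.0, -0.2]
gripper_width: 0.0547
grasp_force: 0.0
```

```bash
python3 go.py .439 -.082 .09 23
```

```text
t23.50 p [ 671.4 -149.5   91.6] close -14.0 w 54.7 g 0.0 q7 -0.33
shift [   9.1 -241.9    1.3] turn [  0.1   0.  -37. ]
```

Call:
play_rows --pt "9 -242 0 0 0 -37 0.3" --pt "9 -242 0 0 0 -37 0.3" --pt "9 -242 0 0 0 -37 0.3" --pt "9 -242 0 0 0 -37 0.3" --pt "9 -242 0 0 0 -37 0.3" --pt "9 -242 0 0 0 -37 0.3" --pt "9 -242 0 0 0 -37 0.3" --pt "9 -242 0 0 0 -37 0.3" --force 25

```text
time: 24.5
tcp_pos: [0.4397, -0.0822, 0.0897]
ee_rot: [1.736, 2.618, 0.001]
ft_force: [0.1, -0.1, -0.2]
gripper_width: 0.0567
grasp_force: 0.0
```

```bash
python3 go.py .439 -.082 .008 23
```

```text
t24.50 p [439.7 -82.2  89.7] close 22.9 w 56.7 g 0.0 q7 0.16
shift [ 0.4 -0.7 81.7] turn [ 0.1 -0.  -0.1]
```

Call:
play_rows --pt "0.3 -0.5 45 0 0 0 0.3" --pt "0.3 -0.5 75 0 0 0 0.3" --pt "0.3 -0.5 81.5 0 0 0 0.3" --pt "0.3 -0.5 81.5 0 0 0 0.3" --pt "0.3 -0.5 81.5 0 0 0 -0.6" --pt "0.3 -0.5 81.5 0 0 0 -0.6" --pt "0.3 -0.5 81.5 0 0 0 -0.6" --pt "0.3 -0.5 81.5 0 0 0 -0.6" --pt "0.3 -0.5 81.5 0 0 0 -0.6" --pt "0.3 -0.5 65 0 0 0 -0.6" --pt "0.3 -0.5 35 0 0 0 -0.6" --pt "0.3 -0.5 20 0 0 0 -0.6"

```text
time: 26.0
tcp_pos: [0.4387, -0.082, 0.0714]
ee_rot: [1.734, 2.617, 0.001]
ft_force: [1.1, -0.3, -1.0]
gripper_width: 0.0234
grasp_force: 25.0
```

```bash
python3 go.py .6072 -.1324 .06 -13.9
```

```text
t26.00 p [438.7 -82.   71.4] close 22.9 w 23.4 g 25.0 q7 0.13
shift [-112.1  135.5   11.8] turn [ 0.1  0.  36.8]
```

Call:
play_rows --pt "-20 25 0 0 0 8 -0.6" --pt "-48 58 0 0 0 17 -0.6" --pt "-75 90 0 0 0 26 -0.6" --pt "-100 120 0 0 0 34 -0.6" --pt "-112 135.5 0 0 0 36.8 -0.6" --pt "-112 135.5 5 0 0 36.8 -0.6" --pt "-112 135.5 15 0 0 36.8 -0.6" --pt "-112 135.5 20 0 0 36.8 -0.6" --pt "-112 135.5 20 0 0 36.8 -0.6" --pt "-112 135.5 20 0 0 36.8 -0.6"

```text
time: 27.25
tcp_pos: [0.6063, -0.1323, 0.0498]
ee_rot: [2.473, 1.937, 0.0]
ft_force: [0.4, -0.4, 0.2]
gripper_width: 0.0234
grasp_force: 25.0
```

```bash
python3 go.py .6072 -.1324 .0125 -13.9
```

```text
t27.25 p [ 606.3 -132.3   49.8] close -13.8 w 23.4 g 25.0 q7 -0.38
shift [ 0.1  0.9 37.3] turn [0.  0.  0.1]
```

Call:
play_rows --pt "0 0.5 15 0 0 0 -0.6" --pt "0 0.5 28 0 0 0 -0.6" --pt "0 0.5 35 0 0 0 -0.6" --pt "0 0.5 37 0 0 0 -0.6" --pt "0 0.5 37.3 0 0 0 -0.6" --pt "0 0.5 37.3 0 0 0 -0.6" --pt "0 0.5 37.3 0 0 0 -0.25" --pt "0 0.5 37.3 0 0 0 -0.25" --pt "0 0.5 37.3 0 0 0 -0.25" --pt "0 0.5 20 0 0 0 -0.25" --pt "0 0.5 -15 0 0 0 -0.25" --pt "0 0.5 -60 0 0 0 -0.25"

```text
time: 28.75
tcp_pos: [0.6065, -0.1323, 0.111]
ee_rot: [-2.472, -1.937, 0.001]
ft_force: [1.0, -0.6, 0.1]
gripper_width: 0.0325
grasp_force: 0.0
```

```bash
python3 go.py .42 -.25 .2 -24
```

```text
t28.75 p [ 606.5 -132.3  111. ] close -13.8 w 32.5 g 0.0 q7 -0.34
shift [-158.9 -153.   -88.9] turn [-0.  -0.  10.2]
```

Call:
play_rows --pt "0 0 -60 0 0 0 -0.25" --pt "-160 -153 -90 0 0 10 -0.25" --pt "-160 -153 -90 0 0 10 -0.25" --pt "-160 -153 -90 0 0 10 -0.25" --pt "-160 -153 -90 0 0 10 -0.25" --pt "-160 -153 -90 0 0 10 -0.25" --pt "-160 -153 -90 0 0 10 -0.25" --pt "-160 -153 -90 0 0 10 -0.25"

```text
time: 29.75
tcp_pos: [0.4213, -0.25, 0.1998]
ee_rot: [2.63, 1.718, 0.001]
ft_force: [1.2, 0.4, 0.2]
gripper_width: 0.0329
grasp_force: 0.0
```

Run:
```python
from h import *
a=imaging.grab_frame("top")[110:250,110:400,::-1]; b=imaging.grab_frame("scene")[90:340,120:390,::-1]
cv2.imwrite("pics/f1.png",cv2.resize(a,None,fx=2.75,fy=2.75,interpolation=cv2.INTER_CUBIC))
cv2.imwrite("pics/f2.png",cv2.resize(b,None,fx=2.4,fy=2.4,interpolation=cv2.INTER_CUBIC))
```

```text
(no output)
```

View pics/f1.png

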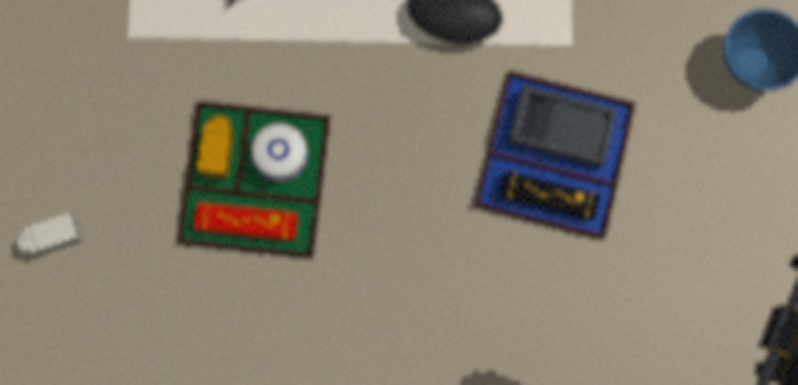

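View pics/f2.png

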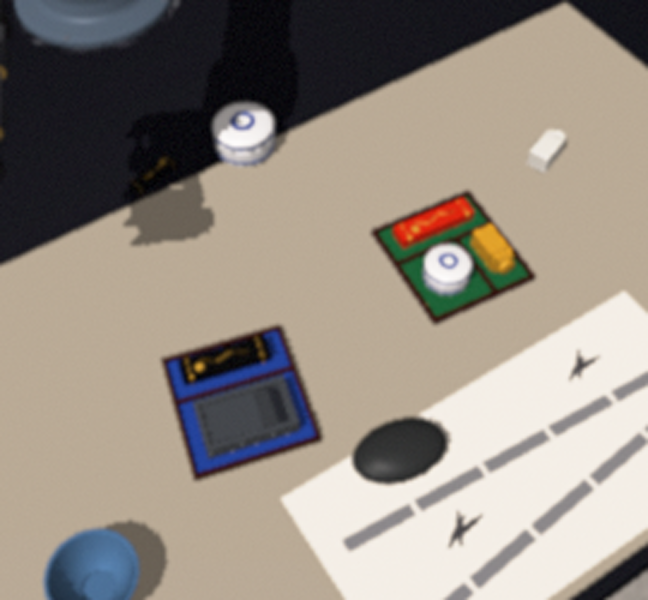

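All five pieces lie flat in their compartments: amber (214,146), pot (278,150), vermilion (246,221), inkstone (562,127), black (551,195). The white seal, pebble and washer haven't moved, so I'll hand in.

```bash
python3 -c "
from cell import workorder; print(workorder.hand_in())"
```

```text
the job is handed in; nothing more can be done
None
```

Both sets are made up and the job was handed in at about 30 s; the final pictures show all five pieces flat in their own compartments and the white seal, pebble and washer unmoved, though the hand-in gave no verdict.

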